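# Latch a resin jaw model into its bench holder

## Task

Clamp the beige jaw model in the grey and green holder: first set it down gently, teeth up, on the holder's bed midway across the two rubber pads and squared up between them, and let go of it. Then lift the steel wire loop over and hook its crossbar under the lip of the steel hook on the sliding jaw, and swing the red lever over, past centre, until it lies down flat and the model is held tight. Leave the canister, scraper, loupe and burnishing tool where they are.

Things in the scene. Friction and masses are not known exactly. Their poses are not given: they have to be found in the camera images.
- holder: Clamping holder, fixed to the cart. Bed 190 (x) x 185 (y) x 12 mm high; origin under it on the cart top, z up. Clamps along its y. In its frame, mm: fixed jaw's rubber pad at x -50, face at y -28 looking to +y (64 wide, heights 14 to 40); the sliding jaw faces it; at x 62 a green rail (44 wide, y -70 to 20, 46 high) bears the draw latch. Jaws 46 high.
- nest (a point): Point on top of the bed (height 12 mm) at x = -50, y = 0 of the holder, axes as the holder's: the clamped model's underside is centred here. While the latch is open the pads are 66 mm apart (y -28 to +38), so a model set down anywhere between will do: clamping slides it against the fixed pad at y = -28.
- model: Beige resin jaw model, loose, about 90 g: block 50 (x) x 56 (y) x 18 mm high with a horseshoe of teeth, 30 mm high in all. Origin in the middle of its underside, z up. Grip it across its x width (50 mm); its flat y ends (56 mm apart) go against the pads: its y axis lies along the holder's y, either way round.
- slide_jaw (a joint): Travel in m of the sliding jaw towards the fixed jaw (holder's -y): 0 = open (as a light spring, 2.5 to 4.5 N, keeps it), about 0.014 when clamped by the latch. The sliding jaw carries the sprung pad and, on an arm across to x = +62, the hook.
- soft_pad: Sprung black rubber pad of the sliding jaw, 64 (x) x 8 (y) x 26 mm; origin at its centre. Its face, 4 mm from there towards -y, touches the model after 10 mm of jaw travel and then gives way at 3.5 N per mm, about 4 mm.
- hook (a point): Steel hook on the sliding jaw. Point on the far (+y) face of its 16 mm wide post, mid height of the notch: x 62, y 77, height 58 of the holder when open, axes as the holder's. Lip from 8 to 14 mm above the point juts 4.5 mm to +y; sill 8 mm below it juts 6 mm. The notch opens to +y: the crossbar goes down outside the lip, then in to -y against the post.
- lever_pivot (a point): Hinge axis of the red lever, on the rail at x = +62, y = 0, height 58 of the holder; axes as the holder's, the hinge runs along x.
- lever (a joint): Red lever's angle, rad: 0 = clamped, flat, pointing to -y (stop); 1.57 upright; more leans to the hook (+y); stop at 2.8. Stays where left (0.03 N m friction). Handle plate 26 wide (x), 6 thick, 14 to 60 mm from the pivot. Closing draws the loop to -y; with the loop hooked it passes centre near 0.3 and then stays down; until then it springs back. Needs a few N at 45 mm from the pivot.
- loop_hinge (a point): The loop's own hinge, carried by the lever 15 mm from the pivot. With the lever at 0 it lies 14.3 mm to -y of the pivot and 4.6 mm below it; it turns with the lever, so with the lever upright it is above the pivot and a little (4.6 mm) to the -y side.
- lever_end (a point): Middle of the free end of the red handle, 60 mm from the pivot.
- loop (a joint): Angle of the wire loop relative to the lever in rad. The loop's elevation above the holder's +y direction = this minus the lever angle (0 = level, pointing to +y). It stays where it is left (light friction) and needs no force to speak of.
- loop_bar (a point): Middle of the loop's crossbar (5 mm round steel, along x, 40 mm long), 80 mm from the loop's hinge. Two 5 mm wires at 20 mm either side join it to the hinge; they pass either side of the hook.
- loop_disc (a point): Centre of the black grip disc at the loop's free end, 28 mm beyond the crossbar in the plane of the loop: 20 mm across, 14 mm thick, its flat faces look along the holder's x. Pinch it by the flat faces from above (fingers closing along x); the loop can then turn between the fingers, and lever and loop follow where the disc is led. Nothing stands beneath it beyond the hook (bed at height 12 mm, then the cart top).
- canister: Bystander: tall frosted white screw-top canister, 82 mm across, 178 mm high; origin under its centre.
- scraper: Bystander: pale blue plastic vat scraper lying flat, 145 x 45 x 8 mm; origin near its middle, length along x.
- loupe: Bystander: brass inspection loupe, 38 mm across, 30 mm high, with a 41 mm long tab to +y; origin under the barrel.
- burnisher: Bystander: cork-handled burnishing tool with a stubby steel tip, lying along its x, 133 mm long, 24 mm thick; origin on the cart top near its middle.
There are look-alikes about, which are no part of the job. Leave any blue look-alike of the model alone.

How it is judged:
By the outcome, as a careful person would: the job done as asked, in the order asked, and still so for the second after the job is handed in, with the robot touching nothing.
It also fails if it takes over 61 s, if anything falls off the work surface, if the arm or the gripper's body presses on something with over 40 N, if the wrist force passes 120 N, or if a joint passes its speed limit or range.

## Robot

A 6-joint arm with a two-finger parallel gripper is mounted at the origin on the work surface. World frame = base frame: x ahead of the robot, y to its left, z up, the work surface at z = 0. Lengths are in m, angles in rad, forces in N, time in s.
With the tool pointing down it reaches from about 0.275 to 0.85 m from the base axis. Payload 19 kg.
Tool frame: the origin (TCP) lies at the very end of the fingers, on their centre line; the grasp point (between the pads) lies 19 mm behind it; z points along the fingers, x is the direction in which the jaws open and shut, and the axes are right-handed (so a half turn about z gives the same grasp; the last joint's range is limited). The gripper opens to 85 mm and grips with 20 to 120 N. Pads are 22 mm wide; open, the fingers measure 114 mm over their backs; the gripper's body (76 mm by 85 mm) begins 54 mm behind the grasp point. The pads swing forward as they close: fully open they stand 13 mm farther back than shut.
Start: joints at [1.216, 0.15, 1.437, -0, 1.554, -0.134], TCP at [0.126, 0.561, 0.231] pointing down, gripper open.
Joint ranges: [-2.8, 2.8], [-0.68, 2.1], [0.12, 2.68], [-1.39, 4.53], [0.16, 2.79], [-2.81, 2.81]. Speed limits (rad/s): [1.89, 1.89, 2.22, 3.01, 3.01, 3.01].

## Interface

Orientations are given as a unit quaternion [x, y, z, w].
In Python, from rig import env gives the robot as it stands. The module is installed in compiled form; this text tells all that it offers.
- The arm moves only by the tool move_arm, never from a script. Its argument "series" is a list of rows, each an object with "gripper": the opening, from 0 (shut) to 1 (fully open); "delta_pos": the shift along the tool's x, y, z in m, a list of three; "yaw": the turn about the tool's z in degrees. In form: [{"gripper": gripper, "delta_pos": [dx, dy, dz], "yaw": yaw}, ...]. A call has 1 to 12 rows; each row shifts and turns the commanded pose from where the row before left it, along the tool's axes as they then stand; what a row does not reach is not made up. A row lasts 1/8 s, in which the tool goes at most 62.5 mm and 10.7 degrees, less where a joint would pass 70% of its speed; a pose out of reach is approached as far as the arm can. A call with a gripper value outside its range is refused whole. The fingers move at their own pace and stop on an object; the grip force is fixed at half the most. Time passes only in rows, so rows that do not move let the fingers close. It gives the time, the measured TCP pose, the force and the opening at its end, in the units of the state.
- env.observe(): the state, without advancing time (a new reading comes with each control period).
- env.camera(name): name is "scene" or "top" or "wrist"; returns a dict with "frame" (400x640x3 uint8, red, green, blue), "vertical_fov" (degrees; the focal length in pixels is half the picture's height over the tangent of half this angle, whatever the lens; pixels are square), "cx", "cy" (the principal point, pixels), "extrinsics" (4x4, takes a point from world to camera coordinates). Camera axes: x right, y up, looking along -z (the intrinsics and any distortion apply to the point x, -y, -z); pixel columns grow to the right and rows downward; lengths in m; the calibration is good to about 2 mm. The wrist camera is an equidistant fisheye: a pixel r from the principal point sees the ray r / f radians off the axis. A picture is of the moment at which its call begins. There is no depth.
- env.sign_off(): hands the job in, once; it reports no verdict.
Trained networks look in the newest picture that a camera, given by its name, has taken for a name from the list of things; names that differ only in an ending like _2 or _b are one class to them, and where a whole thing is asked for, a point or a joint stands for the part that bears it (a point fixed in the world has none). Each returns a list of dicts, best first, with "score" (0 to 1); they miss things now and then, are a little off and sometimes report something else, mostly with a low value. They report only what shows in the picture. A call takes as long as a camera call. They do not tell look-alikes from the thing itself.
- env.cut_out(target, camera): "mask" (400x640 bool, what is visible of it) and "rect" ([left, top, right, bottom] as shares, 0 to 1, of the picture: columns of its width, rows of its height, round what is visible of it).
- env.pinpoint(target, camera): "point" ([column, row] as shares, 0 to 1, of the picture: columns of its width, rows of its height: a listed point, or the origin of a listed thing).
The state is a dict: "t": time; "joints": joint angles; "joint_vel": joint speeds; "effort": joint torques, N m; "ee_pos": TCP position; "orientation": TCP orientation; "ft_force": force on the tool from outside, world axes, zero at the start; "wrist_torque": the same for the moment, N m; "width": opening from 0.0 (shut) to 1.0 (fully open).
Only numpy, scipy, OpenCV 4.12 (cv2) and the standard library are available. Lean on these libraries where they do the work, as an engineer would, in place of code of your own. Each camera call takes 0.05 s, during which the arm holds its last target.

## Working session

There is one attempt and no reset: what is moved stays moved. The work goes in short steps, Python scripts to look and compute and a tool call to move; the robot and the scene stay as the last step left them, time stands still between calls to the robot, and variables do not carry over. Pictures are saved under pics/ and viewed, and the job is handed in when it is done.

Besides the shell and the picture viewer there is one more tool, called after "Emit:" as name([rows], argument=value, ...), one row to a line, values as JSON. move_arm: Moves the arm, as the interface text tells. Its arguments: {"type":"object","properties":{"series":{"type":"array","items":{"type":"object","properties":{"gripper":{"type":"number"},"delta_pos":{"type":"array","items":{"type":"number"}},"yaw":{"type":"number"}}}}},"required":["series"]}

```bash
mkdir -p pics; ls
cat > h.py <<'E'
import numpy as np, cv2
from rig import env
def f_of(c): return 200/np.tan(np.radians(c["vertical_fov"])/2)
def ray(c,name,u,v):
    f=f_of(c); x=(u-c["cx"]); y=(v-c["cy"])
    if name=="wrist":
        r=np.hypot(x,y); th=r/f; s=np.sin(th)/max(r,1e-9)
        d=np.array([x*s,y*s,np.cos(th)])
    else: d=np.array([x/f,y/f,1.])
    d=np.array([d[0],-d[1],-d[2]]); E=np.array(c["extrinsics"]); R=E[:3,:3]; 
    d=R.T@d; return -R.T@E[:3,3], d/np.linalg.norm(d)
def proj(c,name,P):
    E=np.array(c["extrinsics"]); q=E[:3,:3]@np.array(P)+E[:3,3]; q=np.array([q[0],-q[1],-q[2]]); f=f_of(c)
    if name=="wrist":
        rr=np.hypot(q[0],q[1]); th=np.arctan2(rr,q[2]); return c["cx"]+f*th*q[0]/max(rr,1e-9), c["cy"]+f*th*q[1]/max(rr,1e-9)
    return c["cx"]+f*q[0]/q[2], c["cy"]+f*q[1]/q[2]
def at_z(c,name,u,v,z):
    o,d=ray(c,name,u,v); return o+d*(z-o[2])/d[2]
def tri(rays):
    A=np.zeros((3,3));b=np.zeros(3)
    for o,d in rays:
        M=np.eye(3)-np.outer(d,d);A+=M;b+=M@o
    p=np.linalg.solve(A,b); return p,[float(np.linalg.norm((np.eye(3)-np.outer(d,d))@(p-o))) for o,d in rays]
def save(c,n): cv2.imwrite("pics/"+n,cv2.cvtColor(c["frame"],cv2.COLOR_RGB2BGR))
E
cat > a.py <<'E'
from h import *
np.set_printoptions(precision=4,suppress=True)
s=env.observe(); print(s["t"],s["ee_pos"],s["orientation"],s["width"])
C={}
T="nest model soft_pad hook lever_pivot loop_hinge lever_end loop_bar loop_disc holder canister loupe".split()
R={t:[] for t in T}
for n in ["scene","top","wrist"]:
    c=env.camera(n);C[n]=c;save(c,n+"0.png");print(n,c["vertical_fov"],c["cx"],c["cy"],np.array(c["extrinsics"]).round(3).tolist())
    for t in T:
        for i,r in enumerate(env.pinpoint(t,n)):
            u,v=r["point"][0]*640,r["point"][1]*400
            print("  ",t,round(r["score"],2),round(u,1),round(v,1), at_z(c,n,u,v,{"model":0,"nest":.012}.get(t,.058)))
            if i==0: R[t].append(ray(c,n,u,v))
for t in T:
    if len(R[t])>1: print(t,*tri(R[t]))
print(env.observe()["t"])
E
python3 a.py
```

```text
pics
0.0 [0.1258 0.5608 0.2307] [ 0.7807  0.6249 -0.0005  0.0003] 0.9962496639199628
scene 42.879448948002185 316.00239100569684 190.07758494500044 [[0.475, 0.88, 0.012, -0.296], [-0.636, 0.333, 0.696, 0.29], [0.608, -0.338, 0.718, -1.66], [0.0, 0.0, 0.0, 1.0]]
   nest 0.69 332.1 181.3 [0.4947 0.1197 0.012 ]
   nest 0.35 160.6 265.9 [ 0.5521 -0.3736  0.012 ]
   model 0.73 256.4 262.1 [ 0.6381 -0.169   0.    ]
   model 0.68 370.7 191.6 [0.5675 0.1994 0.    ]
   model 0.66 230.4 227.0 [ 0.5074 -0.1832  0.    ]
   model 0.64 208.8 197.4 [ 0.3846 -0.1958  0.    ]
   soft_pad 0.63 349.3 178.6 [0.5463 0.1405 0.058 ]
   hook 0.91 371.9 193.8 [0.6203 0.1631 0.058 ]
   lever_pivot 0.62 339.4 192.8 [0.5788 0.0915 0.058 ]
   loop_hinge 0.9 339.6 194.5 [0.5842 0.0889 0.058 ]
   lever_end 0.9 342.3 180.5 [0.5437 0.1206 0.058 ]
   loop_bar 0.51 365.3 175.0 [0.5543 0.1849 0.058 ]
   loop_bar 0.21 158.5 268.1 [ 0.5926 -0.3805  0.058 ]
   loop_disc 0.5 373.5 166.0 [0.5351 0.223  0.058 ]
   loop_disc 0.41 407.1 137.4 [0.4791 0.373  0.058 ]
   holder 0.59 336.0 195.4 [0.5827 0.0793 0.058 ]
   canister 
[... 1849 characters left out ...]
18508, 0.0010681294866817803]
lever_pivot [0.5969 0.0875 0.0778] [0.006620414281696706, 0.00662041428169659]
loop_hinge [0.585  0.0908 0.0581] [0.0020813764020108927, 0.00208137640201093]
lever_end [0.5526 0.1061 0.0256] [0.03459494774880928, 0.057728885171094625, 0.05352268776186445]
loop_bar [0.6087 0.1458 0.1227] [0.0012700476340167608, 0.0012700476340168452]
loop_disc [0.6169 0.1562 0.1546] [0.002690555740159841, 0.00269055574015978]
holder [ 0.5355  0.1143 -0.0025] [0.004404076206794442, 0.004404076206794454]
canister [ 0.4326  0.4244 -0.0012] [0.007810063696620771, 0.007810063696620678]
loupe [ 0.6394 -0.2711  0.0003] [0.06229150249163358, 0.06628448443137905, 0.12426152482314586]
1.95
```

View images.

View pics/scene0.png

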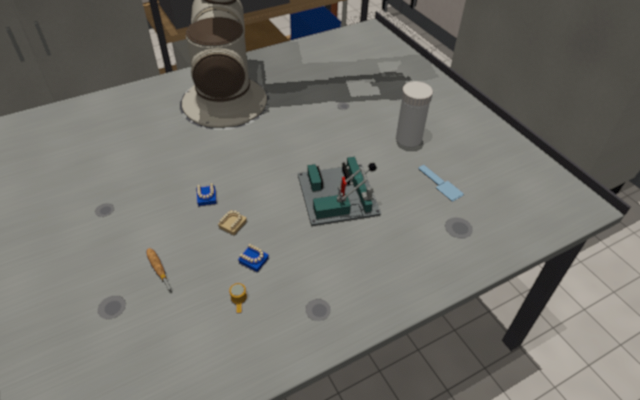

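View pics/top0.png

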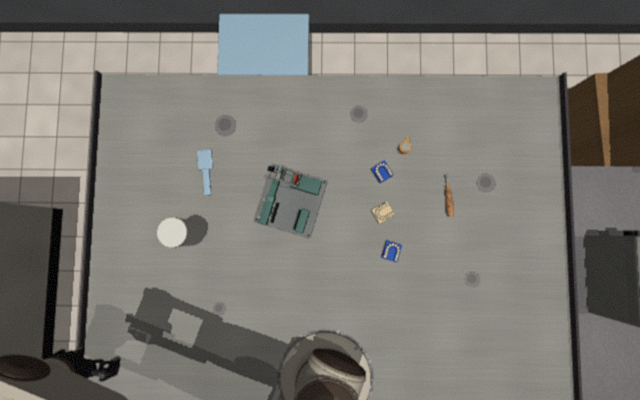

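```bash
python3 -c "
import cv2
a=cv2.imread('pics/top0.png')[130:280,230:430];cv2.imwrite('pics/topz.png',cv2.resize(a,None,fx=4,fy=4,interpolation=2))
a=cv2.imread('pics/scene0.png')[140:300,190:430];cv2.imwrite('pics/scz.png',cv2.resize(a,None,fx=3.3,fy=3.3,interpolation=2))"
```

```text
(no output)
```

View pics/topz.png

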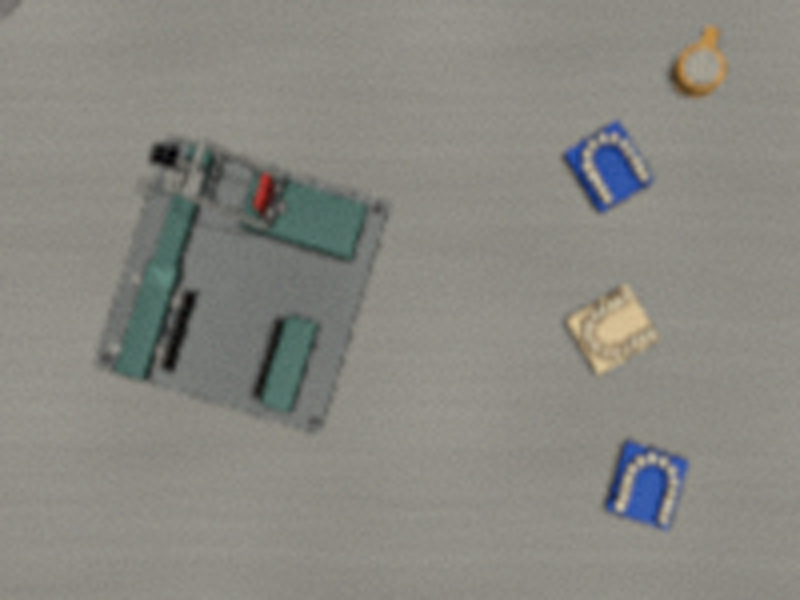

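View pics/scz.png

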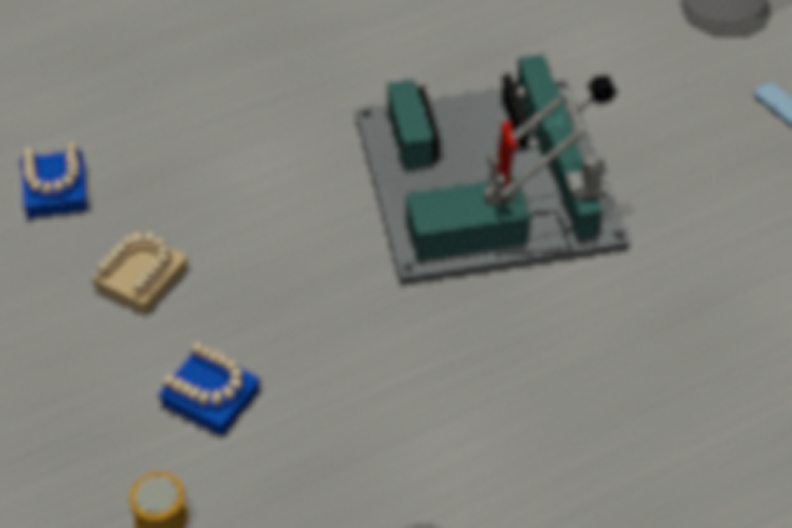

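Emit:
move_arm([
  {"gripper": 1, "delta_pos": [-0.0317, 0.0256, 0], "yaw": 0},
  {"gripper": 1, "delta_pos": [-0.0317, 0.0256, 0], "yaw": 0},
  {"gripper": 1, "delta_pos": [-0.0317, 0.0256, 0], "yaw": 0},
  {"gripper": 1, "delta_pos": [-0.0317, 0.0256, 0], "yaw": 0},
  {"gripper": 1, "delta_pos": [-0.0317, 0.0256, 0], "yaw": 0},
  {"gripper": 1, "delta_pos": [-0.0317, 0.0256, 0], "yaw": 0},
  {"gripper": 1, "delta_pos": [-0.0317, 0.0256, 0], "yaw": 0},
  {"gripper": 1, "delta_pos": [-0.0317, 0.0256, 0], "yaw": 0},
  {"gripper": 1, "delta_pos": [-0.0317, 0.0256, 0], "yaw": 0},
  {"gripper": 1, "delta_pos": [-0.0317, 0.0256, 0], "yaw": 0},
])

```text
t: 3.2
ee_pos: [0.3067, 0.1944, 0.2315]
orientation: [0.781, 0.625, 0.0, 0.0]
ft_force: [0.5, 0.3, 0.1]
width: 0.998
```

Emit:
move_arm([
  {"gripper": 1, "delta_pos": [-0.0317, 0.0256, 0], "yaw": 0},
  {"gripper": 1, "delta_pos": [-0.0317, 0.0256, 0], "yaw": 0},
  {"gripper": 1, "delta_pos": [-0.0317, 0.0256, 0], "yaw": 0},
  {"gripper": 1, "delta_pos": [-0.0317, 0.0256, 0], "yaw": 0},
  {"gripper": 1, "delta_pos": [-0.0317, 0.0256, 0], "yaw": 0},
  {"gripper": 1, "delta_pos": [-0.0317, 0.0256, 0], "yaw": 0},
  {"gripper": 1, "delta_pos": [-0.0317, 0.0256, 0], "yaw": 0},
  {"gripper": 1, "delta_pos": [-0.0317, 0.0256, 0], "yaw": 0},
  {"gripper": 1, "delta_pos": [-0.0317, 0.0256, 0], "yaw": 0},
  {"gripper": 1, "delta_pos": [-0.0317, 0.0256, 0], "yaw": 0},
  {"gripper": 1, "delta_pos": [0, 0, 0.02], "yaw": 10.5},
  {"gripper": 1, "delta_pos": [0, 0, 0.02], "yaw": 10.5},
])

```text
t: 4.7
ee_pos: [0.4867, -0.1702, 0.1906]
orientation: [0.883, 0.469, -0.0, -0.0]
ft_force: [0.6, -0.8, -0.1]
width: 0.997
```

Emit:
move_arm([
  {"gripper": 1, "delta_pos": [0, 0, 0.02], "yaw": 10.5},
  {"gripper": 1, "delta_pos": [0, 0, 0.0], "yaw": 10.5},
  {"gripper": 1, "delta_pos": [0, 0, 0], "yaw": 0},
])

```text
t: 5.08
ee_pos: [0.4867, -0.1698, 0.1713]
orientation: [0.953, 0.304, -0.0, 0.0]
ft_force: [-0.9, 0.2, 0.1]
width: 1.001
```

```bash
cat > b.py <<'E'
from h import *
np.set_printoptions(precision=4,suppress=True)
c=env.camera("wrist");save(c,"w1.png");f=c["frame"].copy()
for r in env.pinpoint("model","wrist"):
    u,v=r["point"][0]*640,r["point"][1]*400
    print(round(r["score"],2),u,v,at_z(c,"wrist",u,v,0))
for r in env.cut_out("model","wrist"):
    m=r["mask"].astype(np.uint8); print(round(r["score"],2),m.sum(),f[m>0].mean(0))
    if f[m>0].mean(0)[2]<f[m>0].mean(0)[0]:
        cs,_=cv2.findContours(m,0,1); k=max(cs,key=cv2.contourArea)[:,0]
        for z in (0.0,.018):
            P=np.array([at_z(c,"wrist",u,v,z)[:2] for u,v in k]); h=cv2.minAreaRect((P*1000).astype(np.float32)); print(z,h)
        cv2.drawContours(f,cs,-1,(255,0,0),1)
cv2.imwrite("pics/w1m.png",cv2.cvtColor(f,4))
E
python3 b.py
```

```text
0.95 225.216 152.2 [ 0.384  -0.1996  0.    ]
0.75 330.368 193.32 [ 0.4996 -0.1722  0.    ]
0.62 421.312 257.52000000000004 [ 0.6307 -0.1725  0.    ]
0.94 2827 [ 66.312   82.6785 121.5398]
0.91 2841 [117.8884 104.5959  83.2017]
0.0 ((505.10821533203125, -176.92910766601562), (54.2509765625, 62.74170684814453), 30.644325256347656)
0.018 ((501.7926025390625, -173.43411254882812), (51.13980484008789, 59.14359664916992), 30.644306182861328)
0.69 1043 [ 43.3221  62.8121 108.2819]
```

View pics/w1m.png

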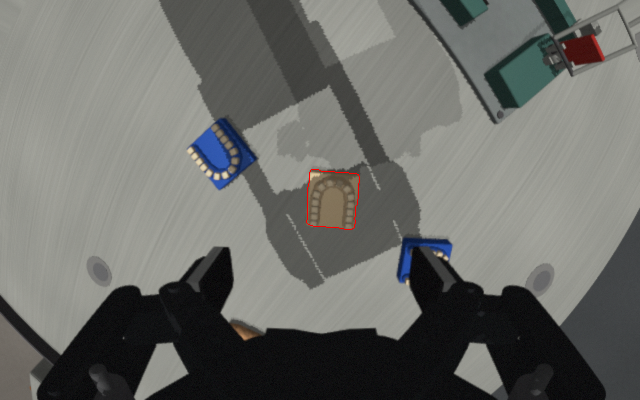

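```bash
cat > fit.py <<'E'
from h import *
from scipy.optimize import minimize
np.set_printoptions(precision=4,suppress=True)
def getmask(n,xy):
    c=env.camera(n); b=None
    for r in env.cut_out("model",n):
        m=r["mask"]; col=c["frame"][m].mean(0)
        if col[2]<col[0]: return c,m
    return c,None
def poly(c,n,x,y,a,z0):
    P=[]
    R=np.array([[np.cos(a),-np.sin(a)],[np.sin(a),np.cos(a)]])
    e=np.linspace(-1,1,6)
    for z in (0,.018):
        for s in [(25,28),(25,-28),(-25,28),(-25,-28)]:
            P.append(np.r_[R@np.array(s)*1e-3+[x,y],z+z0])
    th=np.linspace(0,2*np.pi,12)
    U=np.array([proj(c,n,p) for p in P],np.float32)
    return cv2.convexHull(U)
def iou(h,m):
    S=4;im=np.zeros((400*S,640*S),np.uint8) if 0 else np.zeros((400,640),np.uint8)
    big=np.zeros_like(im); cv2.fillConvexPoly(big,np.round(h*16).astype(np.int32),1,shift=4)
    return (big&m).sum()/(big|m).sum()
def softcost(p,obs):
    k=0
    for c,n,m in obs: k-=iou(poly(c,n,p[0],p[1],p[2],p[3]/1),m.astype(np.uint8))
    return k
def fit(obs,p0,fz=True):
    best=None
    for s in range(6):
        st=np.array([.004,.004,.08])
        g=(lambda q:softcost(np.r_[q,p0[3]],obs)) if fz else (lambda q:softcost(q,obs))
        x0=np.array(p0[:3] if fz else p0)
        rng=np.random.default_rng(s); n=len(x0); step=np.r_[st,.006][:n]
        sim=np.vstack([x0]+[x0+step*rng.uniform(-1,1,n) for _ in range(n)])
        r=minimize(g,x0,method="Nelder-Mead",options=dict(initial_simplex=sim,maxiter=200))
        if best is None or r.fun<best.fun: best=r
    return best.x,best.fun/len(obs)
if __name__=="__main__":
    obs=[]
    for n in ("wrist","top","scene"):
        c,m=getmask(n,None)
        if m is not None: obs.append((c,n,m))
    p0=[.5,-.173,np.radians(30.6),0]
    for o in obs: print(o[1],*fit([o],p0))
    print("all",*fit(obs,p0),"free z",*fit(obs,p0,False))
E
python3 fit.py
```

```text
wrist [ 0.5    -0.173   0.5341] 0.0
scene [ 0.5007 -0.1753  0.5379] -0.8606060606060606
all [ 0.5007 -0.1753  0.5379] -0.4303030303030303 free z [ 0.4962 -0.1742  0.5175 -0.0053] -0.43558282208588955
```

```bash
python3 - <<'E'
import re
s=open('fit.py').read()
s=s.replace("        if col[2]<col[0]: return c,m","        u,v=proj(c,n,[*xy,.01]); mm=cv2.dilate(m.astype(np.uint8),np.ones((7,7)))\n        print(n,r['score'],col,m.sum(),u,v)\n        if col[2]<col[0] and mm[int(v),int(u)]: return c,m")
s=s.replace("getmask(n,None)","getmask(n,(.5,-.173))").replace('"wrist","top","scene"','"wrist","top"')
open('fit.py','w').write(s)
E
python3 fit.py
```

```text
wrist 0.97 [ 65.4547  82.2307 122.0308] 2696 330.4991214706104 196.42331283704863
wrist 0.96 [ 44.9498  63.7653 107.6776] 1095 330.4991214706104 196.42331283704863
wrist 0.58 [118.6117 105.1389  83.5239] 2758 330.4991214706104 196.42331283704863
top 0.74 [ 75.4767  88.0502 122.8315] 279 382.4051450089082 212.56398761425314
top 0.52 [ 91.6318 104.7811 141.3582] 201 382.4051450089082 212.56398761425314
top 0.44 [78.2901 98.2476 91.4681] 517 382.4051450089082 212.56398761425314
wrist [ 0.5029 -0.175   0.5279] -0.9270588235294117
all [ 0.5029 -0.175   0.5279] -0.9270588235294117 free z [ 0.5047 -0.177   0.5359 -0.0112] -0.970808116767533
```

Emit:
move_arm([
  {"gripper": 1, "delta_pos": [0, 0, 0.02], "yaw": 5},
  {"gripper": 1, "delta_pos": [0.0105, 0.0114, 0.04], "yaw": 0},
  {"gripper": 1, "delta_pos": [0, 0, 0.045], "yaw": 0},
  {"gripper": 1, "delta_pos": [0, 0, 0.03], "yaw": 0},
  {"gripper": 1, "delta_pos": [0, 0, 0.02], "yaw": 0},
  {"gripper": 1, "delta_pos": [0, 0, 0.014], "yaw": 0},
  {"gripper": 1, "delta_pos": [0, 0, 0], "yaw": 0},
])

```text
t: 6.6
ee_pos: [0.5012, -0.1741, 0.0017]
orientation: [0.965, 0.262, -0.0, -0.0]
ft_force: [-0.2, -0.7, 0.3]
width: 1.001
```

```bash
python3 -c "
from h import *
c=env.camera('wrist');save(c,'w2.png')"
```

```text
(no output)
```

View pics/w2.png

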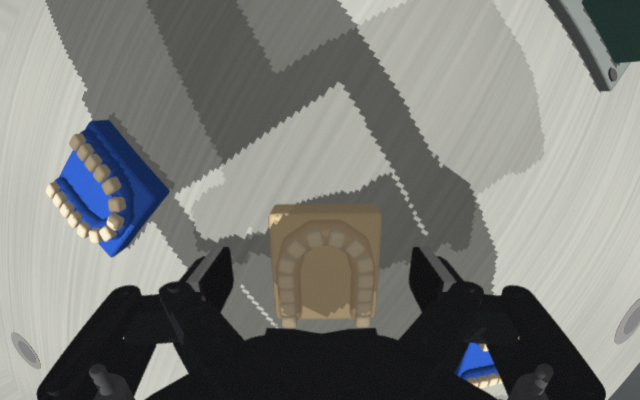

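```bash
python3 -c "
from h import *
c=env.camera('wrist');s=env.observe();p=np.array(s['ee_pos']);q=s['orientation'];a=2*np.arctan2(q[1],q[0]);X=np.array([np.cos(a),np.sin(a)]);Y=np.array([np.sin(a),-np.cos(a)])
print(np.degrees(a),proj(c,'wrist',[p[0],p[1],.018]))
for u,v in [(325,205),(325,213),(270,213),(381,213),(325,319)]:
  for z in (0,.018):
    d=at_z(c,'wrist',u,v,z)[:2]-p[:2]; print(u,v,z,(1000*d@X).round(1),(1000*d@Y).round(1))
"
```

```text
30.354536377414586 (np.float64(323.2163575386988), np.float64(269.3834672849924))
325 205 0 0.9 -25.7
325 205 0.018 0.7 -30.8
325 213 0 0.9 -21.6
325 213 0.018 0.7 -27.2
270 213 0 -26.3 -21.6
270 213 0.018 -23.2 -27.2
381 213 0 28.8 -21.6
381 213 0.018 25.1 -27.2
325 319 0 1.3 42.2
325 319 0.018 1.0 28.6
```

Emit:
move_arm([
  {"gripper": 0.3, "delta_pos": [0, 0, 0], "yaw": 0},
  {"gripper": 0.3, "delta_pos": [0, 0, 0], "yaw": 0},
  {"gripper": 0.3, "delta_pos": [0, 0, 0], "yaw": 0},
  {"gripper": 0.3, "delta_pos": [0, 0, 0], "yaw": 0},
  {"gripper": 0.3, "delta_pos": [0, 0, -0.01], "yaw": 0},
  {"gripper": 0.3, "delta_pos": [0, 0, -0.02], "yaw": 0},
])

```text
t: 7.45
ee_pos: [0.5011, -0.1741, 0.0326]
orientation: [0.965, 0.262, -0.0, -0.0]
ft_force: [1.0, -0.4, -1.2]
width: 0.568
```

Emit:
move_arm([
  {"gripper": 0.3, "delta_pos": [0, 0, -0.03], "yaw": 9.25},
  {"gripper": 0.3, "delta_pos": [0, 0, -0.03], "yaw": 9.25},
  {"gripper": 0.3, "delta_pos": [0, 0, -0.03], "yaw": 9.25},
  {"gripper": 0.3, "delta_pos": [0, 0, 0], "yaw": 9.25},
  {"gripper": 0.3, "delta_pos": [0, 0, 0], "yaw": 9.25},
  {"gripper": 0.3, "delta_pos": [-0.023, -0.0425, 0], "yaw": 0},
  {"gripper": 0.3, "delta_pos": [-0.023, -0.0425, 0], "yaw": 0},
  {"gripper": 0.3, "delta_pos": [-0.023, -0.0425, 0], "yaw": 0},
  {"gripper": 0.3, "delta_pos": [-0.023, -0.0425, 0], "yaw": 0},
  {"gripper": 0.3, "delta_pos": [0, 0, 0], "yaw": 0},
])

```text
t: 8.7
ee_pos: [0.4589, 0.0168, 0.1231]
orientation: [0.991, -0.137, 0.0, -0.0]
ft_force: [0.6, -0.1, -1.2]
width: 0.569
```

```bash
cat > n.py <<'E'
from h import *
import pickle,sys
np.set_printoptions(precision=4,suppress=True)
tag=sys.argv[1]
c=env.camera("wrist");save(c,tag+".png");s=env.observe();print(s["t"],s["ee_pos"],s["orientation"])
pickle.dump((c,s),open(tag+".pkl","wb"))
for t,z in dict(nest=.012,hook=.058,lever_pivot=.058,loop_hinge=.072,soft_pad=.027,loop_bar=.12,loop_disc=.15,holder=0).items():
    for r in env.pinpoint(t,"wrist")[:2]:
        u,v=r["point"][0]*640,r["point"][1]*400
        print(t,round(r["score"],2),round(u,1),round(v,1),at_z(c,"wrist",u,v,z))
E
python3 n.py w3
```

```text
8.75 [0.4594 0.0155 0.123 ] [ 0.9906 -0.1371  0.0005  0.0001]
nest 0.72 317.5 69.5 [0.4845 0.121  0.012 ]
lever_pivot 0.82 477.8 68.9 [0.5963 0.0909 0.058 ]
loop_hinge 0.87 483.6 73.7 [0.5919 0.0863 0.072 ]
soft_pad 0.66 317.7 16.0 [0.496  0.1609 0.027 ]
loop_disc 0.46 316.7 68.9 [0.4793 0.0991 0.15  ]
holder 0.74 377.7 70.6 [0.5345 0.1093 0.    ]
holder 0.42 550.4 325.7 [ 0.7143 -0.2463  0.    ]
```

View pics/w3.png

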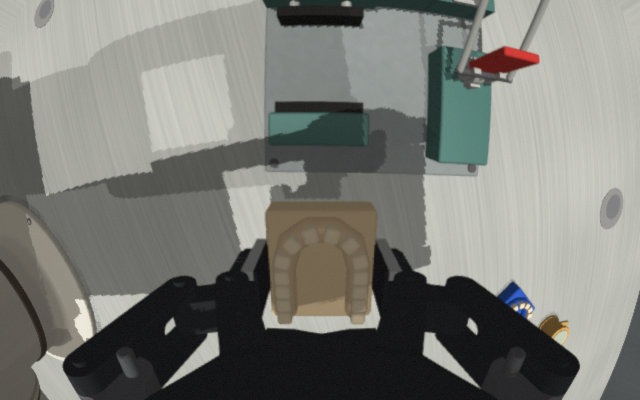

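```bash
python3 -c "
import cv2
a=cv2.imread('pics/w3.png')[0:190,245:555];cv2.imwrite('pics/w3z.png',cv2.resize(a,None,fx=2.5,fy=2.5,interpolation=2))"
```

```text
(no output)
```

View pics/w3z.png

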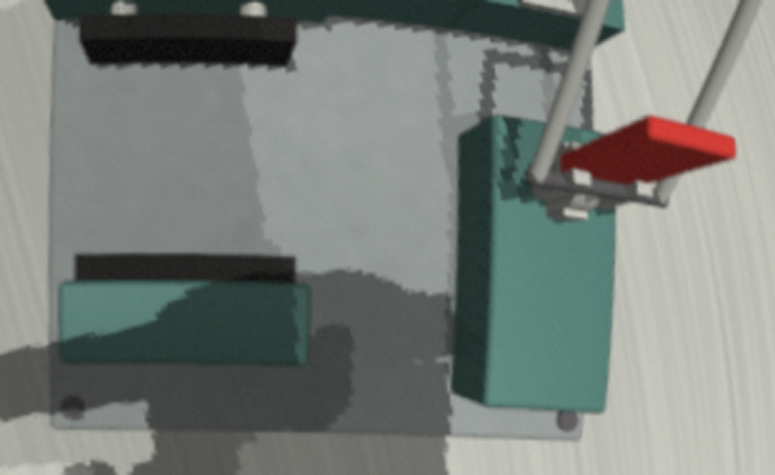

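Run:
```python
from h import *
import pickle
from scipy.optimize import least_squares
c,s=pickle.load(open('w3.pkl','rb'))
F=[((-95,-92.5,12),(265.4,170.8)),((95,-92.5,12),(477.4,175.2)),((40,-70,46),(439.8,161.6)),((84,-70,46),(486.6,164.4)),((40,20,46),(443,46.4)),((-82,-28,40),(275.4,101.6)),((-18,-28,40),(363,102.8)),((-82,38,14),(281.8,26)),((-18,38,14),(363,26.8))]
def T(p,q):
    a=p[2];return [p[0]+(q[0]*np.cos(a)-q[1]*np.sin(a))/1e3,p[1]+(q[0]*np.sin(a)+q[1]*np.cos(a))/1e3,q[2]/1e3+p[3]]
def res(p): return np.array([np.subtract(proj(c,'wrist',T(p,q)),u) for q,u in F]).ravel()
r=least_squares(lambda p:res(np.r_[p,0]),[.535,.115,-.277]); print(r.x,np.degrees(r.x[2]),res(np.r_[r.x,0]).reshape(-1,2).round(1).tolist())
r2=least_squares(res,[.535,.115,-.277,0],loss='soft_l1');print(r2.x)
p=np.r_[r.x,0]
for k,q in dict(nest=(-50,0,12),hook=(62,77,58),pivot=(62,0,58)).items(): print(k,T(p,q))
```

```text
[ 0.53527047  0.1077223  -0.28813563] -16.50895577093682 [[0.1, 7.9], [0.1, 8.1], [-0.5, -0.4], [1.8, -0.3], [-0.2, -3.4], [0.3, -2.6], [1.3, -2.6], [-0.0, -2.5], [-2.4, -2.2]]
[ 0.53508811  0.10664201 -0.28550657 -0.00234741]
nest [np.float64(0.4873317058221765), np.float64(0.12193055657826336), np.float64(0.012)]
hook [np.float64(0.6165952640460779), np.float64(0.16392975318124686), np.float64(0.058)]
pivot [np.float64(0.594714542711948), np.float64(0.09010405281952896), np.float64(0.058)]
```

```bash
cat > hf.py <<'E'
from h import *
import pickle
from scipy.optimize import least_squares
c,s=pickle.load(open('w3.pkl','rb'))
F=[((40,-70,46),(439.8,161.6)),((84,-70,46),(486.6,164.4)),((40,20,46),(443,46.4)),((-82,-28,40),(275.4,101.6)),((-18,-28,40),(363,102.8)),((-82,38,14),(281.8,26)),((-18,38,14),(363,26.8))]
def T(p,q):
    a=p[2];return [p[0]+(q[0]*np.cos(a)-q[1]*np.sin(a))/1e3,p[1]+(q[0]*np.sin(a)+q[1]*np.cos(a))/1e3,q[2]/1e3+p[3]]
def res(p): return np.array([np.subtract(proj(c,'wrist',T(p,q)),u) for q,u in F]).ravel()
r=least_squares(lambda p:res(np.r_[p,0]),[.535,.115,-.277]); print(r.x,np.degrees(r.x[2]),res(np.r_[r.x,0]).reshape(-1,2).round(1).tolist())
r2=least_squares(res,[.535,.115,-.277,0]);print(r2.x)
p=np.r_[r.x,0]
for k,q in dict(nest=(-50,0,12),hook=(62,77,58),pivot=(62,0,58)).items(): print(k,T(p,q))
E
python3 hf.py
```

```text
[ 0.53483044  0.10616151 -0.28722242] -16.456632382138892 [[-0.6, 1.7], [1.7, 1.6], [-0.2, -1.5], [0.3, -0.3], [1.4, -0.4], [-0.1, -0.6], [-2.4, -0.4]]
[ 0.53520313  0.10623632 -0.28724711 -0.0020262 ]
nest [np.float64(0.48687871861816706), np.float64(0.12032598967305584), np.float64(0.012)]
hook [np.float64(0.6161038686333714), np.float64(0.16244321422012137), np.float64(0.058)]
pivot [np.float64(0.5942905751809677), np.float64(0.08859756283319593), np.float64(0.058)]
```

Emit:
move_arm([
  {"gripper": 0.3, "delta_pos": [0, 0, 0], "yaw": 0.65},
  {"gripper": 0.3, "delta_pos": [-0.001, -0.038, 0.01], "yaw": 0},
  {"gripper": 0.3, "delta_pos": [-0.001, -0.038, 0.01], "yaw": 0},
  {"gripper": 0.3, "delta_pos": [-0.001, -0.037, 0.01], "yaw": 0},
  {"gripper": 0.3, "delta_pos": [0, 0, 0], "yaw": 0},
  {"gripper": 0.3, "delta_pos": [0, 0, 0], "yaw": 0},
])

```text
t: 9.9
ee_pos: [0.4888, 0.1233, 0.0923]
orientation: [0.99, -0.144, -0.0, 0.0]
ft_force: [0.5, -0.2, -2.8]
width: 0.566
```

```bash
python3 n.py w4
```

```text
9.95 [0.4889 0.123  0.0925] [ 0.9896 -0.1442  0.0001  0.0001]
nest 0.88 316.4 213.2 [0.4837 0.1209 0.012 ]
hook 0.78 496.0 113.5 [0.615  0.1643 0.058 ]
hook 0.52 486.2 230.5 [0.5944 0.0893 0.058 ]
lever_pivot 0.58 486.1 230.0 [0.5944 0.0897 0.058 ]
loop_hinge 0.78 491.1 244.4 [0.5902 0.0861 0.072 ]
soft_pad 0.69 320.2 157.6 [0.4989 0.1621 0.027 ]
loop_bar 0.64 568.1 171.0 [0.6157 0.1375 0.12  ]
loop_disc 0.89 606.3 132.4 [0.6126 0.1597 0.15  ]
loop_disc 0.73 496.4 115.2 [0.5585 0.1753 0.15  ]
holder 0.6 380.1 204.9 [0.5331 0.1094 0.    ]
```

View pics/w4.png

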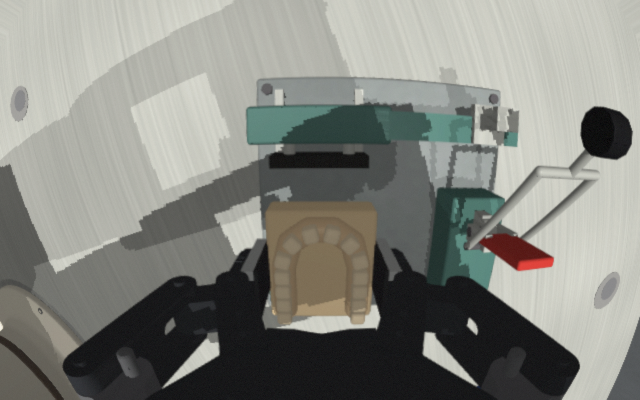

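```bash
python3 - <<'E'
import pickle
from hf import *
c,s=pickle.load(open('w4.pkl','rb'))
for q in [(-82,38,14),(-18,38,14),(-82,38,40),(-18,38,40),(-82,46,40),(-18,46,40),(40,20,46)]: print(q,np.round(proj(c,'wrist',T(p,q)),1))
# solve nest offset using pad
ee=np.array(s['ee_pos'])
for xm,ym in [(-50,4),(-75,32),(-25,32),(-75,-24),(-25,-24)]:
    pass
E
python3 -c "
import cv2
a=cv2.imread('pics/w4.png')[90:330,230:530];cv2.imwrite('pics/w4z.png',cv2.resize(a,None,fx=2.5,fy=2.5,interpolation=2))"
```

```text
[ 0.53483044  0.10616151 -0.28722242] -16.456632382138892 [[-0.6, 1.7], [1.7, 1.6], [-0.2, -1.5], [0.3, -0.3], [1.4, -0.4], [-0.1, -0.6], [-2.4, -0.4]]
[ 0.53520313  0.10623632 -0.28724711 -0.0020262 ]
nest [np.float64(0.48687871861816706), np.float64(0.12032598967305584), np.float64(0.012)]
hook [np.float64(0.6161038686333714), np.float64(0.16244321422012137), np.float64(0.058)]
pivot [np.float64(0.5942905751809677), np.float64(0.08859756283319593), np.float64(0.058)]
(-82, 38, 14) [276.4 163.2]
(-18, 38, 14) [364.9 163.1]
(-82, 38, 40) [270.8 168.9]
(-18, 38, 40) [370.6 168.8]
(-82, 46, 40) [270.4 156.6]
(-18, 46, 40) [370.9 156.4]
(40, 20, 46) [454.6 198.4]
```

View pics/w4z.png

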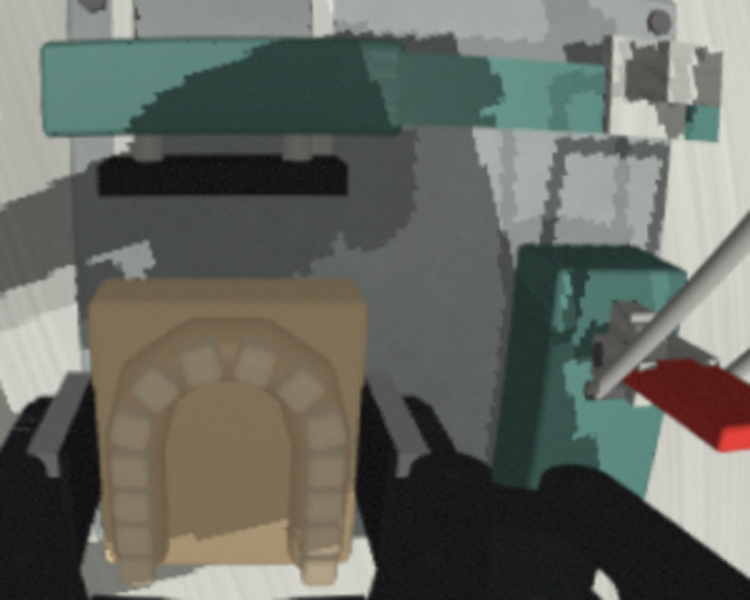

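Emit:
move_arm([
  {"gripper": 0.3, "delta_pos": [-0.0017, -0.0017, 0.01], "yaw": 0},
  {"gripper": 0.3, "delta_pos": [0, 0, 0.03], "yaw": 0},
  {"gripper": 0.3, "delta_pos": [0, 0, 0.02], "yaw": 0},
  {"gripper": 0.3, "delta_pos": [0, 0, 0.009], "yaw": 0},
  {"gripper": 0.3, "delta_pos": [0, 0, 0.005], "yaw": 0},
  {"gripper": 0.3, "delta_pos": [0, 0, 0.002], "yaw": 0},
  {"gripper": 0.3, "delta_pos": [0, 0, 0.0], "yaw": 0},
])

```text
t: 11.22
ee_pos: [0.488, 0.1257, 0.0167]
orientation: [0.99, -0.144, 0.0, -0.0]
ft_force: [-0.8, -0.4, -1.4]
width: 0.568
```

Emit:
move_arm([
  {"gripper": 0.3, "delta_pos": [0, 0, 0.0015], "yaw": 0},
  {"gripper": 0.3, "delta_pos": [0, 0, 0.001], "yaw": 0},
  {"gripper": 0.3, "delta_pos": [0, 0, 0.0], "yaw": 0},
])

```text
t: 11.6
ee_pos: [0.4881, 0.1257, 0.0152]
orientation: [0.99, -0.144, 0.001, -0.0]
ft_force: [-7.8, -1.9, 20.9]
width: 0.567
```

```bash
python3 -c "
from h import *
c=env.camera('wrist');save(c,'w5.png');s=env.observe();print(s['ft_force'],s['ee_pos'])"
```

```text
[-8.67274577 -1.12189339 21.70273653] [0.48811907 0.12574687 0.01519905]
```

View pics/w5.png

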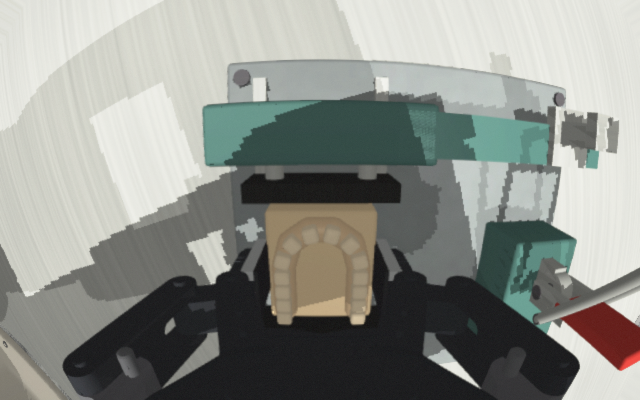

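Emit:
move_arm([
  {"gripper": 0.3, "delta_pos": [0, 0, -0.001], "yaw": 0},
  {"gripper": 0.3, "delta_pos": [0, 0, 0], "yaw": 0},
])

```text
t: 11.9
ee_pos: [0.488, 0.1257, 0.0153]
orientation: [0.99, -0.144, 0.0, -0.0]
ft_force: [-1.6, -0.2, 7.6]
width: 0.566
```

Emit:
move_arm([
  {"gripper": 0.8, "delta_pos": [0, 0, 0], "yaw": 0},
  {"gripper": 0.8, "delta_pos": [0, 0, 0], "yaw": 0},
  {"gripper": 0.8, "delta_pos": [0, 0, 0], "yaw": 0},
  {"gripper": 0.8, "delta_pos": [0, 0, -0.03], "yaw": 0},
  {"gripper": 0.8, "delta_pos": [0, 0, -0.05], "yaw": 0},
  {"gripper": 0.8, "delta_pos": [0, 0, -0.05], "yaw": 0},
  {"gripper": 0.5, "delta_pos": [0, 0, -0.05], "yaw": 0},
  {"gripper": 0.5, "delta_pos": [0, 0, 0], "yaw": 0},
])

```text
t: 12.9
ee_pos: [0.4891, 0.1259, 0.1985]
orientation: [0.99, -0.144, 0.003, -0.001]
ft_force: [-0.8, 0.5, -1.0]
width: 0.497
```

```bash
python3 n.py w6
```

```text
12.95 [0.4883 0.1258 0.1961] [ 0.9896 -0.1439  0.0014 -0.0003]
hook 0.6 438.5 115.9 [0.6172 0.1644 0.058 ]
lever_pivot 0.79 430.4 194.5 [0.5915 0.0917 0.058 ]
lever_pivot 0.46 317.9 183.2 [0.4885 0.1335 0.058 ]
loop_hinge 0.68 436.6 203.6 [0.5917 0.086  0.072 ]
soft_pad 0.78 318.6 150.0 [0.4972 0.1602 0.027 ]
loop_bar 0.83 467.8 150.1 [0.6111 0.1387 0.12  ]
loop_disc 0.61 485.1 125.6 [0.6141 0.1587 0.15  ]
holder 0.59 361.6 183.3 [0.5323 0.108  0.    ]
```

View pics/w6.png

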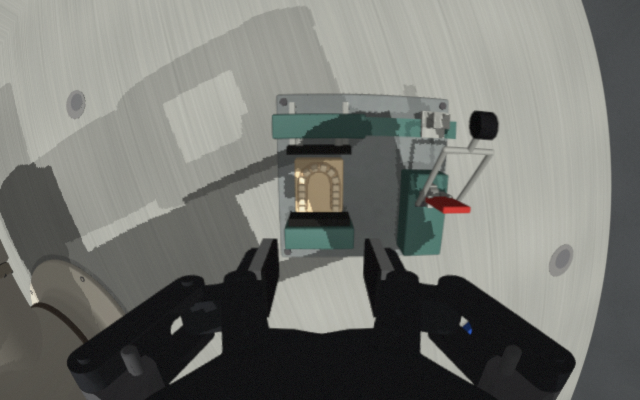

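```bash
cat > d.py <<'E'
import pickle
from hf import *
np.set_printoptions(precision=4,suppress=True)
p=np.array([.5345,.1064,np.radians(-16.45),0])
a=p[2];Xh=np.array([np.cos(a),np.sin(a),0]);Yh=np.array([-np.sin(a),np.cos(a),0]);O=np.array([p[0],p[1],0])
def toh(P): d=np.array(P)-O; return np.array([d@Xh,d@Yh,d[2]])*1000
def onplane(c,n,u,v,x=62):
    o,d=ray(c,n,u,v); t=(x/1000-(o-O)@Xh)/(d@Xh); return toh(o+t*d)
if __name__=="__main__":
    W4=pickle.load(open('w4.pkl','rb'))[0];W6=pickle.load(open('w6.pkl','rb'))[0]
    for nm,L in dict(disc=[(606.3,132.4),(485.1,125.6)],bar=[(568.1,171),(467.8,150.1)],hook=[(496,113.5),(438.5,115.9)],hinge=[(491.1,244.4),(436.6,203.6)],lev_end=[(535,265),(456,210)]).items():
        R=[ray(c,'wrist',*u) for c,u in zip((W4,W6),L)]
        P,e=tri(R); print(nm,P,toh(P),e,[onplane(c,'wrist',*u) for c,u in zip((W4,W6),L)])
E
python3 d.py | tail -5
python3 - <<'E'
import sys; sys.path.insert(0,'.')
E
```

```text
disc [0.6153 0.1587 0.1478] [ 62.7377  73.0244 147.8013] [0.0003329245819103779, 0.0003329245819104534] [array([ 62.    ,  73.3282, 148.3476]), array([ 62.    ,  72.6816, 149.0997])]
bar [0.6069 0.1411 0.1291] [ 59.6109  53.7806 129.1425] [0.00032897937672013064, 0.00032897937672000645] [array([ 62.   ,  53.789, 126.86 ]), array([ 62.    ,  53.0666, 124.4972])]
hook [0.6207 0.1634 0.0488] [66.5639 79.0783 48.7969] [0.000274981484524427, 0.0002749814845244267] [array([62.    , 78.414 , 56.1507]), array([62.    , 79.0329, 60.0763])]
hinge [0.5925 0.0843 0.0685] [61.8501 -4.8322 68.4595] [0.0005468615683471536, 0.0005468615683471316] [array([62.    , -5.5895, 67.782 ]), array([62.    , -4.2747, 68.8293])]
lev_end [0.5923 0.0936 0.1189] [ 59.0739   4.0818 118.9133] [9.11261880782469e-05, 9.112618807810464e-05] [array([ 62.    ,   2.2289, 115.7458]), array([ 62.    ,   2.4091, 113.0953])]
```

Emit:
move_arm([
  {"gripper": 0.55, "delta_pos": [0.0375, -0.0228, 0], "yaw": 0},
  {"gripper": 0.55, "delta_pos": [0.0375, -0.0228, 0], "yaw": 0},
  {"gripper": 0.55, "delta_pos": [0.0375, -0.0228, 0], "yaw": 0},
  {"gripper": 0.55, "delta_pos": [0, 0, 0], "yaw": 0},
  {"gripper": 0.55, "delta_pos": [0, 0, 0], "yaw": 0},
])

```text
t: 13.98
ee_pos: [0.6146, 0.1592, 0.1942]
orientation: [0.99, -0.144, -0.001, 0.0]
ft_force: [-0.5, -0.3, 0.7]
width: 0.551
```

```bash
cat > e.py <<'E'
from d import *
import sys
tag=sys.argv[1]
c=env.camera("wrist");save(c,tag+".png");s=env.observe();pickle.dump((c,s),open(tag+".pkl","wb"))
q=s["orientation"];print("t",s["t"],"tcp holder mm",toh(s["ee_pos"]).round(1),"ang",np.degrees(2*np.arctan2(q[1],q[0])).round(2),"F",np.round(s["ft_force"],1),"w",round(s["width"],3))
for t in sys.argv[2:]:
    for r in env.pinpoint(t,"wrist")[:2]:
        u,v=r["point"][0]*640,r["point"][1]*400
        print(t,round(r["score"],2),round(u,1),round(v,1),onplane(c,"wrist",u,v) if abs(u-320)>60 else "",toh(at_z(c,"wrist",u,v,.148)))
E
python3 e.py w7 loop_disc loop_bar lever_end hook | tail -n +5
```

```text
pivot [np.float64(0.5942905751809677), np.float64(0.08859756283319593), np.float64(0.058)]
t 14.025 tcp holder mm [ 61.8  73.2 194.7] ang -16.55 F [ 0.4  0.9 -0.2] w 0.549
loop_bar 0.95 321.6 241.7  [ 61.4109  60.4747 148.    ]
lever_end 0.71 319.0 289.2  [ 59.5497  23.888  148.    ]
hook 0.69 323.5 190.0  [ 62.6337  95.3186 148.    ]
```

View pics/w7.png

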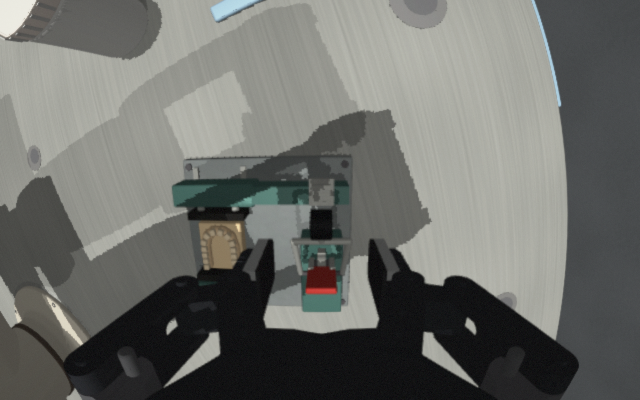

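Emit:
move_arm([
  {"gripper": 0.55, "delta_pos": [0, 0, 0.025], "yaw": 0},
  {"gripper": 0.55, "delta_pos": [0, 0, 0.025], "yaw": 0},
  {"gripper": 0.55, "delta_pos": [0, 0, 0.0135], "yaw": 0},
  {"gripper": 0.1, "delta_pos": [0, 0, 0], "yaw": 0},
  {"gripper": 0.1, "delta_pos": [0, 0, 0], "yaw": 0},
  {"gripper": 0.1, "delta_pos": [0, 0, 0], "yaw": 0},
  {"gripper": 0.1, "delta_pos": [0, 0, 0], "yaw": 0},
])

```text
t: 15.1
ee_pos: [0.6153, 0.1595, 0.1321]
orientation: [0.99, -0.144, 0.001, -0.0]
ft_force: [-0.7, 3.6, 4.4]
width: 0.151
```

```bash
python3 e.py w8 loop_disc loop_bar lever_end | tail -n +6
```

```text
t 15.15 tcp holder mm [ 62.4  73.8 132. ] ang -16.54 F [-1.8  3.3  3.9] w 0.15
loop_disc 0.77 320.8 269.9  [ 61.3886  72.7024 148.    ]
loop_disc 0.58 92.7 20.7 [ 62.     138.8926 275.6032] [-52.758  199.2692 148.    ]
loop_bar 0.8 319.8 283.6  [ 60.9293  65.3629 148.    ]
lever_end 0.6 318.1 341.6  [ 59.9226  29.1723 148.    ]
lever_end 0.19 207.4 263.3 [ 62.     140.2441 276.5749] [  7.3239  74.74   148.    ]
```

View pics/w8.png

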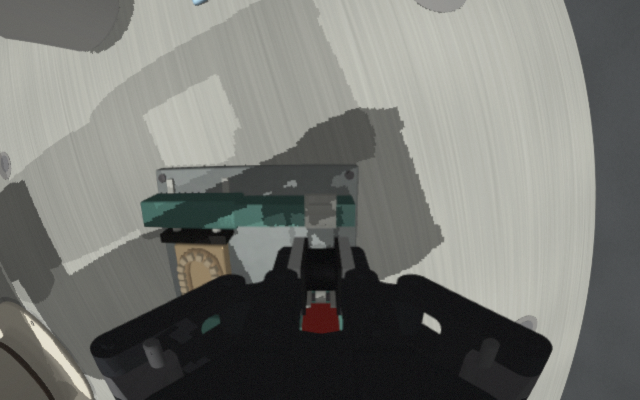

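```bash
cat > k.py <<'E'
import numpy as np
from scipy.optimize import fsolve
def H(t): return np.array([-14.3*np.cos(t)-4.6*np.sin(t),58+14.3*np.sin(t)-4.6*np.cos(t)])
def fk(t,e): h=H(t);u=np.array([np.cos(e),np.sin(e)]);return h+80*u,h+108*u
def ik_disc(d,g): return fsolve(lambda q:fk(*q)[1]-d,g)
def ik_bar(b,g): return fsolve(lambda q:fk(*q)[0]-b,g)
if __name__=="__main__":
    np.set_printoptions(precision=1,suppress=True)
    q=ik_disc([72.9,148.5],[1.55,.78]); print("start",q.round(3),*fk(*q)); d0=fk(*q)[1]
    tgt=ik_bar([88,58],[2.5,-.1]);print("tgt",tgt)
    # theta leads e: interpolate
    w=[q]; 
    for b in [(60,112),(72,100),(82,88),(88,76),(88.5,66),(88.5,58),(84,58),(80,58)]:
        q=ik_bar(b,w[-1]+[.1,-.1]); w.append(q)
    for a,b in zip(w,w[1:]):
        print("theta",round(b[0],2),"e",round(b[1],2),"bar",fk(*b)[0],"disc",fk(*b)[1],"tool dy,dz mm",-(fk(*b)[1]-fk(*a)[1])[0].round(1),-(fk(*b)[1]-fk(*a)[1])[1].round(1))
E
python3 k.py
```

```text
start [1.6 0.8] [ 53.  128.8] [ 72.9 148.5]
tgt [ 2.5 -0.2]
theta 1.29 e 0.55 bar [ 60. 112.] disc [ 83.9 126.5] tool dy,dz mm -11.0 22.0
theta 1.67 e 0.35 bar [ 72. 100.] disc [ 98.3 109.6] tool dy,dz mm -14.4 17.0
theta 2.12 e 0.19 bar [82. 88.] disc [109.5  93.4] tool dy,dz mm -11.2 16.2
theta 2.46 e 0.07 bar [88. 76.] disc [115.9  77.9] tool dy,dz mm -6.5 15.5
theta 2.49 e -0.05 bar [88.5 66. ] disc [116.5  64.5] tool dy,dz mm -0.5 13.4
theta 2.56 e -0.15 bar [88.5 58. ] disc [116.2  53.9] tool dy,dz mm 0.3 10.6
theta 2.24 e -0.18 bar [84. 58.] disc [111.6  53.1] tool dy,dz mm 4.6 0.8
theta 1.98 e -0.19 bar [80. 58.] disc [107.5  52.8] tool dy,dz mm 4.1 0.3
```

Emit:
move_arm([
  {"gripper": 0.1, "delta_pos": [0, -0.0065, 0.01], "yaw": 0},
  {"gripper": 0.1, "delta_pos": [0, -0.0065, 0.01], "yaw": 0},
  {"gripper": 0.1, "delta_pos": [0, -0.0062, 0.0095], "yaw": 0},
  {"gripper": 0.1, "delta_pos": [0, -0.0062, 0.0095], "yaw": 0},
  {"gripper": 0.1, "delta_pos": [0, -0.0056, 0.0081], "yaw": 0},
  {"gripper": 0.1, "delta_pos": [0, -0.0056, 0.0081], "yaw": 0},
  {"gripper": 0.1, "delta_pos": [0, -0.0033, 0.0077], "yaw": 0},
  {"gripper": 0.1, "delta_pos": [0, -0.0032, 0.0077], "yaw": 0},
  {"gripper": 0.1, "delta_pos": [0, 0, 0], "yaw": 0},
  {"gripper": 0.1, "delta_pos": [0, 0, 0], "yaw": 0},
])

```text
t: 16.55
ee_pos: [0.6274, 0.2009, 0.0609]
orientation: [0.99, -0.144, 0.0, -0.0]
ft_force: [-2.6, 2.7, 2.9]
width: 0.151
```

```bash
cat >> e.py <<'E'
for n in ("scene",):
    cc=env.camera(n); save(cc,tag+n+".png"); pickle.dump(cc,open(tag+n+".pkl","wb"))
    a=cv2.imread("pics/"+tag+n+".png")[120:240,280:440];cv2.imwrite("pics/"+tag+n+"z.png",cv2.resize(a,None,fx=5,fy=5,interpolation=2))
E
python3 e.py w9 | tail -n +6
```

```text
t 16.6 tcp holder mm [ 62.4 116.9  61. ] ang -16.55 F [-2.   2.8  3.1] w 0.149
```

View pics/w9.png

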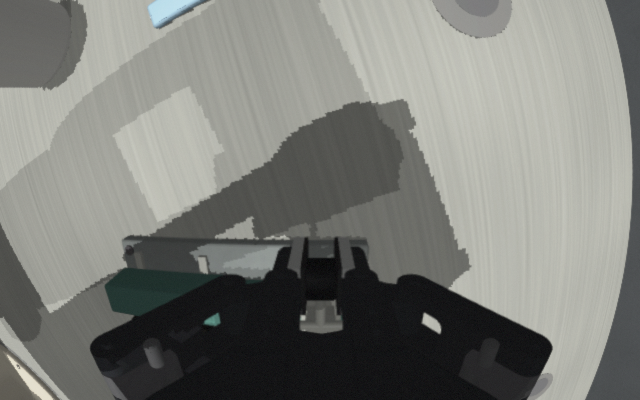

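View pics/w9scenez.png

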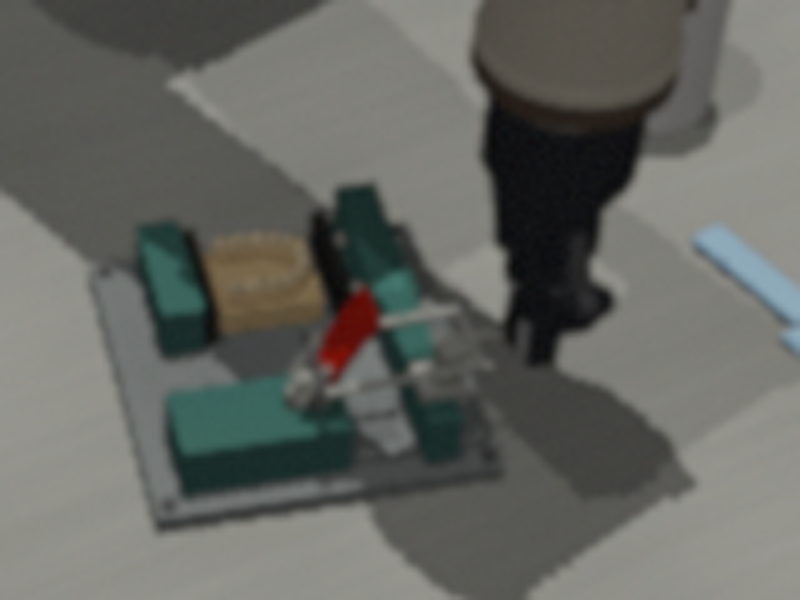

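Emit:
move_arm([
  {"gripper": 0.1, "delta_pos": [0, -0.0003, 0.0067], "yaw": 0},
  {"gripper": 0.1, "delta_pos": [0, 0, 0.0067], "yaw": 0},
  {"gripper": 0.1, "delta_pos": [0, 0, 0.0053], "yaw": 0},
  {"gripper": 0.1, "delta_pos": [0, 0.0003, 0.0053], "yaw": 0},
  {"gripper": 0.1, "delta_pos": [0, 0, 0], "yaw": 0},
])

```text
t: 17.27
ee_pos: [0.6273, 0.2005, 0.0363]
orientation: [0.99, -0.144, -0.0, 0.0]
ft_force: [-1.6, 2.5, 3.7]
width: 0.149
```

```bash
python3 e.py w10 | tail -n +6
```

```text
t 17.325 tcp holder mm [ 62.4 116.5  36.5] ang -16.56 F [-1.3  2.6  2.2] w 0.148
```

View pics/w10.png

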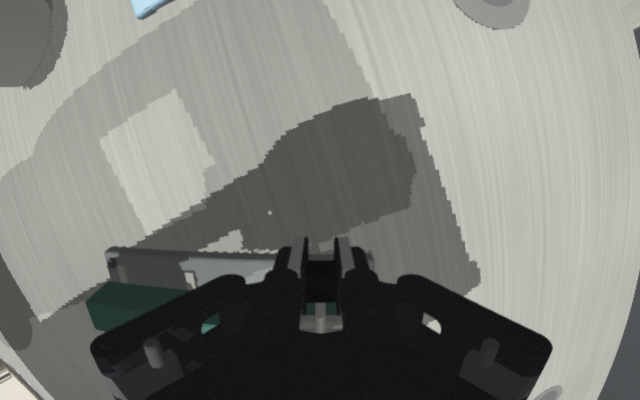

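View pics/w10scenez.png

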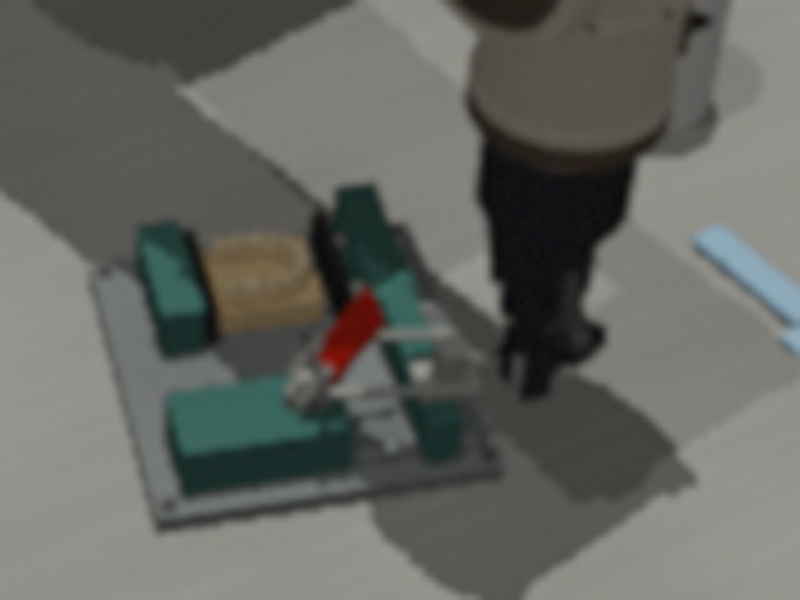

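Emit:
move_arm([
  {"gripper": 0.1, "delta_pos": [0, 0.003, 0.0003], "yaw": 0},
  {"gripper": 0.1, "delta_pos": [0, 0.003, 0.0003], "yaw": 0},
  {"gripper": 0.1, "delta_pos": [0, 0.003, 0.0003], "yaw": 0},
  {"gripper": 0.1, "delta_pos": [0, 0, 0], "yaw": 0},
])

```text
t: 17.88
ee_pos: [0.6249, 0.192, 0.0362]
orientation: [0.99, -0.144, 0.0, -0.0]
ft_force: [-1.6, 4.3, 4.0]
width: 0.149
```

```bash
python3 e.py w11 | tail -n +6
```

```text
t 17.925 tcp holder mm [ 62.5 107.8  36.2] ang -16.55 F [-1.2  4.8  4.5] w 0.149
```

View pics/w11.png

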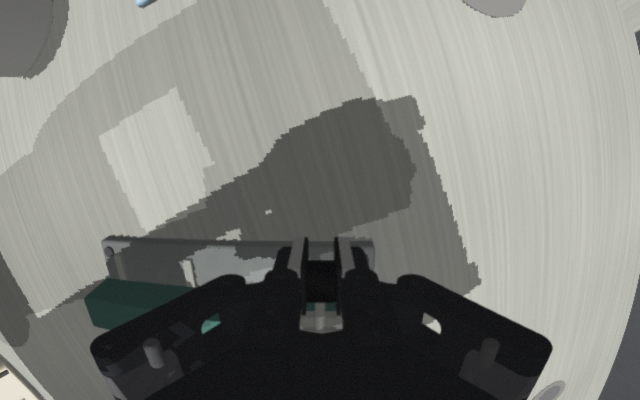

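View pics/w11scenez.png

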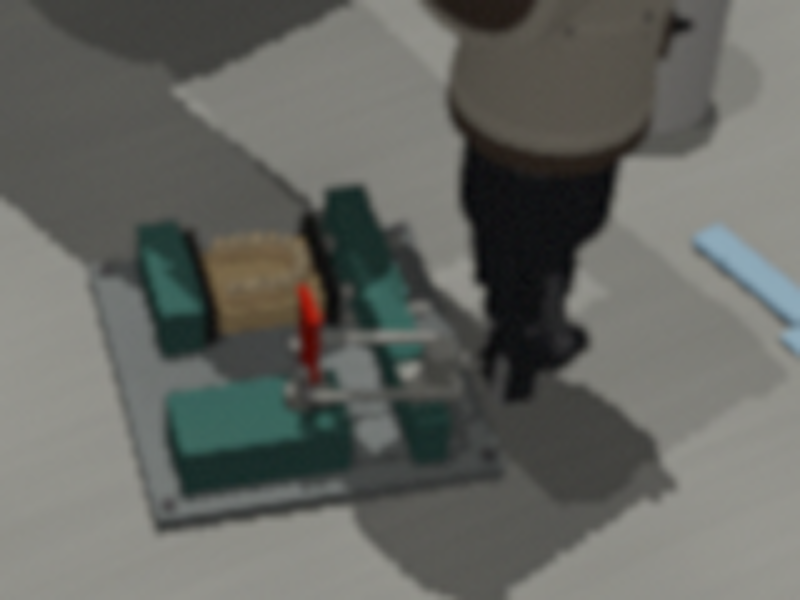

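Emit:
move_arm([
  {"gripper": 0.4, "delta_pos": [0, 0, 0], "yaw": 0},
  {"gripper": 0.4, "delta_pos": [0, 0, 0], "yaw": 0},
  {"gripper": 0.4, "delta_pos": [0, 0, -0.01], "yaw": 0},
  {"gripper": 0.4, "delta_pos": [0, 0, -0.03], "yaw": 0},
  {"gripper": 0.4, "delta_pos": [0, 0, -0.04], "yaw": 0},
  {"gripper": 0.0, "delta_pos": [0, 0, -0.05], "yaw": 0},
  {"gripper": 0.0, "delta_pos": [0, 0, 0], "yaw": 0},
  {"gripper": 0.0, "delta_pos": [0, 0, 0], "yaw": 0},
])

```text
t: 18.98
ee_pos: [0.6246, 0.1918, 0.1658]
orientation: [0.99, -0.144, 0.0, 0.0]
ft_force: [1.0, 0.6, -1.1]
width: -0.002
```

```bash
python3 e.py w12 loop_bar lever_end loop_hinge hook| tail -n +6
```

```text
t 19.025 tcp holder mm [ 62.1 107.4 165.1] ang -16.56 F [-0.3  0.   0. ] w -0.003
loop_bar 0.56 316.9 237.0  [ 59.1128 109.2775 148.    ]
loop_hinge 0.64 320.2 317.4  [ 60.7997  54.1276 148.    ]
hook 0.9 319.4 238.1  [ 60.4986 108.6272 148.    ]
```

View pics/w12.png

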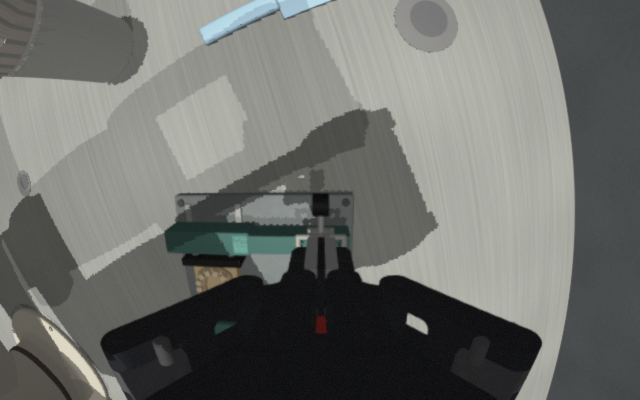

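View pics/w12scenez.png

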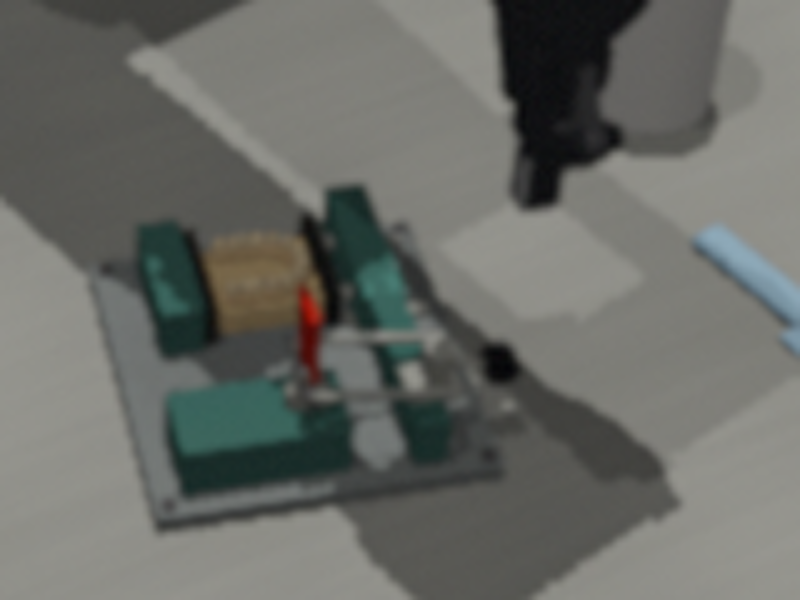

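```bash
python3 - <<'E' | tail -n +6
from d import *
c=pickle.load(open('w12scene.pkl','rb'))
for n,u,v in [("lev end",310,290),("lev end top L",303,285),("lev base",312,380),("bar near",440,342),("bar far",462,390),("hookpost",415,375)]:
    print(n,onplane(c,'scene',280+u/5,120+v/5))
for q in [(62,77,66),(62,77,50),(62,0,58)]: 
    x=proj(c,'scene',O+Xh*q[0]/1e3+Yh*q[1]/1e3+np.array([0,0,q[2]/1e3])); print(q,(x[0]-280)*5,(x[1]-120)*5)
E
```

```text
lev end [ 62.      -2.1329 125.746 ]
lev end top L [ 62.      -5.8375 129.8534]
lev base [62.      2.1715 61.2064]
bar near [62.     67.9891 75.564 ]
bar far [62.     83.2193 37.0317]
hookpost [62.     56.6914 53.7064]
(62, 77, 66) 455.46965528925824 352.6816892726315
(62, 77, 50) 452.6556235360255 374.392452778378
(62, 0, 58) 307.51585189661625 384.9683217817453
```

Emit:
move_arm([
  {"gripper": 0, "delta_pos": [0, 0.024, 0.021], "yaw": 0},
  {"gripper": 0, "delta_pos": [0, 0.024, 0.021], "yaw": 0},
  {"gripper": 0, "delta_pos": [0, 0.024, 0.021], "yaw": 0},
  {"gripper": 0, "delta_pos": [0, 0.021, 0.002], "yaw": 0},
  {"gripper": 0, "delta_pos": [0, 0.0113, 0.0007], "yaw": 0},
  {"gripper": 0, "delta_pos": [0, 0.0119, 0.0044], "yaw": 0},
  {"gripper": 0, "delta_pos": [0, 0.0085, 0.0061], "yaw": 0},
  {"gripper": 0, "delta_pos": [0, 0, 0], "yaw": 0},
])

```text
t: 20.27
ee_pos: [0.5891, 0.0719, 0.0893]
orientation: [0.99, -0.144, -0.0, 0.0]
ft_force: [-0.4, -1.0, -0.2]
width: 0.003
```

```bash
python3 e.py w13 | tail -n +6
```

```text
t 20.325 tcp holder mm [ 62.1 -17.2  89.4] ang -16.57 F [0.  0.1 1.6] w -0.003
```

View pics/w13.png

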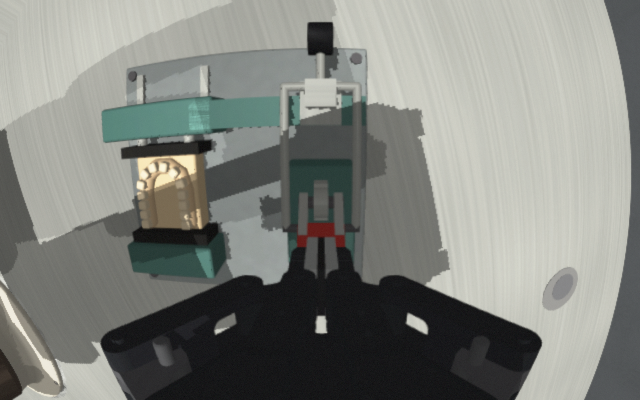

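View pics/w13scenez.png

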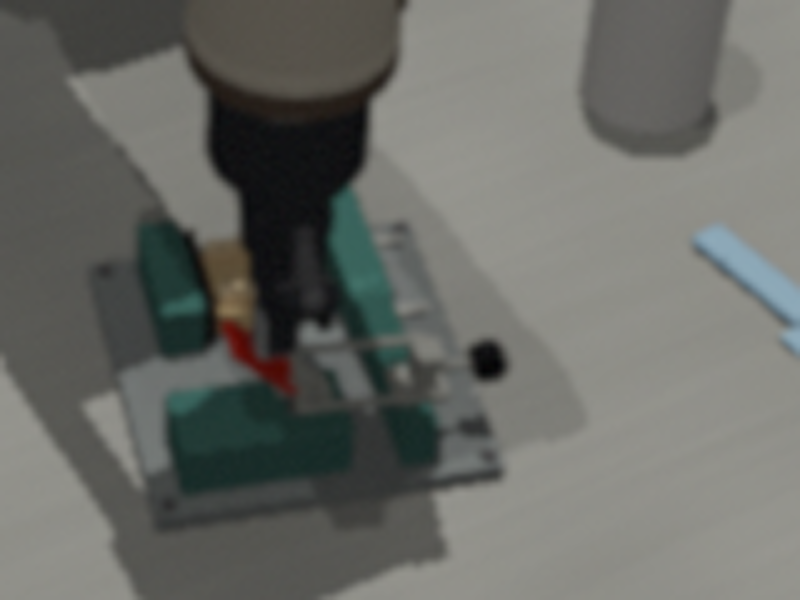

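Emit:
move_arm([
  {"gripper": 0, "delta_pos": [0, 0.0105, 0.006], "yaw": 0},
  {"gripper": 0, "delta_pos": [0, 0.008, 0.007], "yaw": 0},
  {"gripper": 0, "delta_pos": [0, 0.006, 0.006], "yaw": 0},
  {"gripper": 0, "delta_pos": [0, 0.002, 0.005], "yaw": 0},
  {"gripper": 0, "delta_pos": [0, 0, 0], "yaw": 0},
])

```text
t: 21.0
ee_pos: [0.5815, 0.0468, 0.0651]
orientation: [0.99, -0.144, -0.0, 0.0]
ft_force: [-0.2, 0.4, -0.0]
width: -0.0
```

Emit:
move_arm([
  {"gripper": 0, "delta_pos": [0, 0, 0.002], "yaw": 0},
  {"gripper": 0, "delta_pos": [0, 0, 0.002], "yaw": 0},
  {"gripper": 0, "delta_pos": [0, 0, 0.0], "yaw": 0},
])

```text
t: 21.38
ee_pos: [0.5816, 0.0471, 0.0615]
orientation: [0.99, -0.144, -0.0, 0.0]
ft_force: [-0.5, 0.5, 0.1]
width: -0.004
```

```bash
python3 e.py w14 | tail -n +6
```

```text
t 21.425 tcp holder mm [ 62.1 -43.5  61.6] ang -16.54 F [ 0.6 -1.1 -0.1] w 0.0
```

View pics/w14scenez.png

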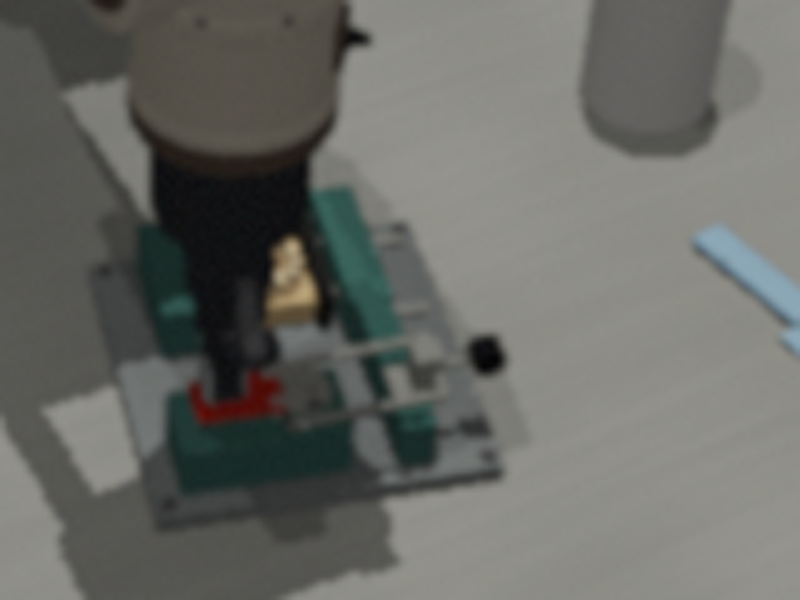

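View pics/w14.png

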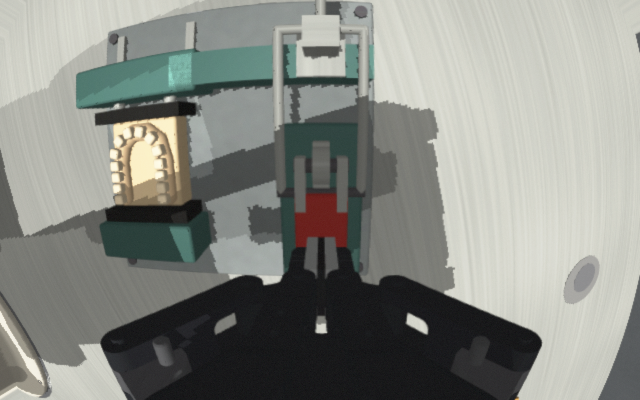

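Emit:
move_arm([
  {"gripper": 0, "delta_pos": [0, 0, 0.0015], "yaw": 0},
  {"gripper": 0, "delta_pos": [0, 0, 0.001], "yaw": 0},
  {"gripper": 0, "delta_pos": [0, 0, 0], "yaw": 0},
])

```text
t: 21.85
ee_pos: [0.582, 0.047, 0.0606]
orientation: [0.99, -0.144, 0.001, 0.0]
ft_force: [-7.1, -0.1, 18.5]
width: -0.003
```

Emit:
move_arm([
  {"gripper": 0, "delta_pos": [0, 0, -0.01], "yaw": 0},
  {"gripper": 0, "delta_pos": [0, 0, -0.04], "yaw": 0},
  {"gripper": 0, "delta_pos": [0, 0.02, -0.05], "yaw": 0},
  {"gripper": 0, "delta_pos": [0, 0.04, -0.03], "yaw": 0},
  {"gripper": 0, "delta_pos": [0, 0, 0], "yaw": 0},
  {"gripper": 0, "delta_pos": [0, 0, 0], "yaw": 0},
])

```text
t: 22.6
ee_pos: [0.5645, -0.0103, 0.1886]
orientation: [0.99, -0.144, -0.0, -0.0]
ft_force: [0.7, -0.6, -0.6]
width: 0.001
```

```bash
python3 e.py w15 | tail -n +6; python3 -c "
import cv2
a=cv2.imread('pics/w15.png')[0:300,120:520];cv2.imwrite('pics/w15z.png',cv2.resize(a,None,fx=2,fy=2,interpolation=2))"
```

```text
t 22.65 tcp holder mm [  61.6 -103.1  188.2] ang -16.54 F [-0.2  0.2 -0. ] w 0.0
```

View pics/w15z.png

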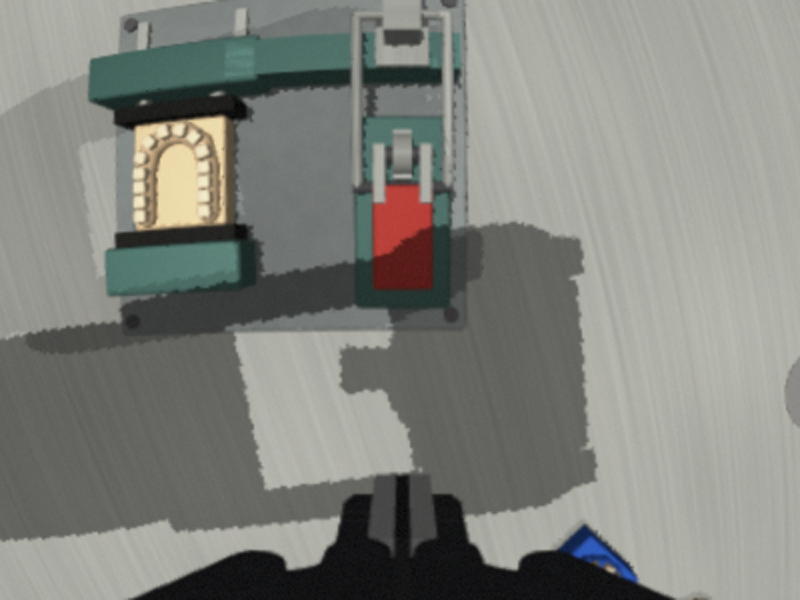

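View pics/w15scenez.png

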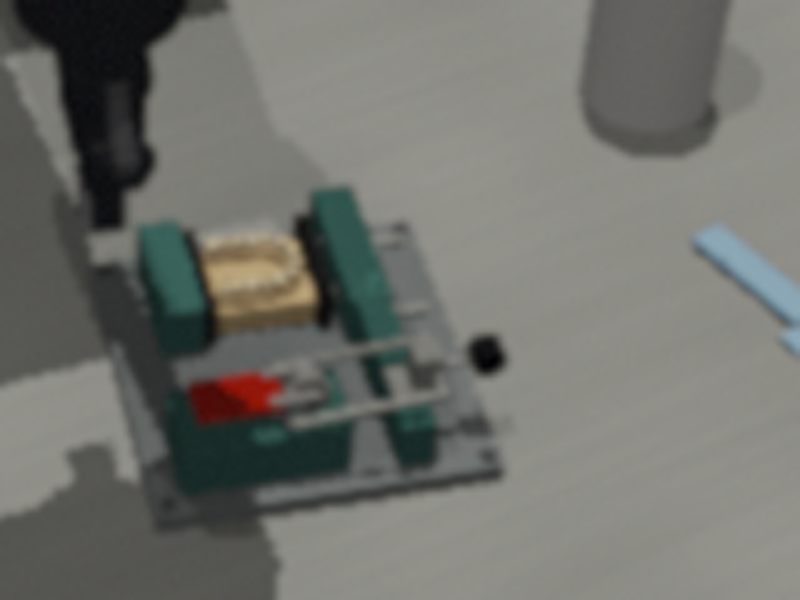

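```bash
python3 -c "
from h import *
print(env.observe()['ft_force']); print(env.sign_off()); print(env.observe()['t'])"
```

```text
[-0.05701321  1.04544438  0.26733635]
the job is handed in; nothing more can be done
None
the job is handed in; nothing more can be done
```

The model is clamped in the holder, and I handed the job in at about 22.7 s of the 61 s allowed.

- **Placing:** I set the beige model teeth up on the bed, squared up between the pads, and let go of it. It touched down at about 21 N, which I eased to about 8 N before opening the gripper.
- **Hooking:** I led the loop by its disc over the hook, lowered the crossbar outside the lip and drew it in against the post. The sliding jaw moved with it. I then let go of the disc.
- **Closing:** I pushed the red lever over with the shut fingers. It met its stop at a height of about 61 mm with 18 N and stayed flat once I backed off.

**Last checks:**
- The wrist and scene pictures show the lever flat, the crossbar under the lip, and both pads against the model, which sits square.
- The gripper is clear, with the force near zero.
- No move went to the canister, scraper, loupe, burnisher or blue models. I did not measure them again at the end.

**What disagreed:**
- The network's `lever_pivot`, `loop_disc` and `model` points were sometimes wrong, so I used my own fit of the holder's edges, which left up to 2.4 px of error. I left the bed's front corners out of that fit because they were about 8 px off the assumed centred bed.
- One fit of the model's height came out 11 mm too low. I discarded it and took the model as resting on the cart.

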